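# Fit the monitor's new battery pack and hold its reset button down with a pen

## Task

The baby monitor's parent unit lies face down with its battery door off: lay the fresh blue battery pack in the open bay, white contact end to the bay's gold contacts, flat and fully home, and let go of it. Then take the pen from its block and, holding it upright, press its nose lightly on the orange reset button in the white ring, just hard enough to keep the button fully down, and finish like that, still holding the pen on the pressed button. Leave the lotion bottle, the elephant, the tin and the rattle where they are.

Things in the scene. Friction and masses are not known exactly. Their poses are not given: they have to be found in the camera images.
- unit: the monitor parent unit, a slate-grey plastic case 88 (x) by 150 (y) by 28 mm (z) over its cream edge bumper, 0.3 kg, loose, lying face down on the dresser with its back up. Origin: centre of its underside, on the dresser; z up; y along its length towards the battery-bay end. The back is flat, 28 mm above the dresser, except for the bay and the reset recess
- bay_floor (a point): centre of the floor of the open battery bay in the unit's back: axes as the unit's; 20 mm above the dresser. The bay is 45 (x) by 57 mm (y) and 8 mm deep with a 2 mm lead-in chamfer round its mouth, so the pack has 1.5 mm of play on each side and stands 7 mm proud of the back when fully home
- bay_contacts (a point): the gold spring contacts at the bay's -y end (nearest the reset button); where the middle of the pack's contact end comes when the pack is fully home; axes as the unit's
- reset_spot (a point): centre of the white-ringed recess (14 mm wide) of the reset button, level with the unit's back, 28 mm above the dresser when the unit lies flat; the orange button, 12 mm across, lies 1 mm below the back when up and moves straight down
- reset_button (a joint): how far the reset button is pressed, in m: 0 is up, 0.003 is fully down. A spring holds it up: it starts to move at 1.6 N and is fully down at 4 N; beyond that it is a hard stop
- battery_centre (a point): centre of the blue battery pack, a loose rigid block 42 (x) by 54 (y) by 15 mm (z), about 80 g, lying flat on the dresser; z up; its -y end is the white contact end with three gold pads. Grip it across its 42 mm, by the upper 6 mm if it is to be set home without letting go, or let go of it in the mouth of the bay and push it down from above
- battery_contacts (a point): middle of the pack's contact end face (its -y end), half-way up; axes as the pack's
- pen_centre (a point): middle of the pen, half-way along: a round ballpoint pen 138 mm long, 11 mm in diameter, about 22 g, its point drawn in, standing upright nose down in its block; z runs up the pen away from the nose. The middle stands 79 mm above the dresser and the top 148 mm; the part from 55 to 135 mm above the dresser is clear of the block, straight and 11 mm thick (above that is the 6 mm push button)
- pen_nose (a point): the tip of the pen's nose, a flat 4.6 mm wide, 69 mm from the pen's middle along -z; it starts 10 mm above the dresser at the bottom of the hole
- pen_block: the loose brown wooden pen block, 70 by 70 by 55 mm, 0.25 kg; origin: centre of its underside, on the dresser. The pen stands in a hole at its centre, 12 mm wide and 45 mm deep; pull it straight up 50 mm to clear it
- lotion: pale pink push-dispenser lotion bottle, 64 mm in diameter, 164 mm tall with its white pump; origin: centre of its underside; leave alone
- elephant: white ceramic elephant, about 95 (x) by 150 mm (y) and 97 mm tall; origin: on the dresser beneath its body; leave alone
- tin: open aluminium tin, 100 mm in diameter, 42 mm tall, with the battery door lying in it; origin: centre of its underside; leave alone
- rattle: wooden rattle lying flat: a ring 78 mm across with a handle to 113 mm from the ring's centre along its x, 18 mm high at most; origin: on the dresser at the ring's centre; leave alone

How it is judged:
On the way, in this order (a step that is already met when the one before it is completed fails the run):
1. the pack lies flat and fully home in the bay, contacts to contacts, and is let go (z of battery_centre in the frame of bay_floor between 0.006 and 0.009 m and horizontal distance between battery_contacts and bay_contacts below 0.004 m and angle between the z axis of battery_centre and the z axis of unit, either way round below 0.05 rad and contact force between the fingers and battery below 0.05 N), for 0.3 s.
2. the pen, gripped and upright, holds the reset button fully down (value of joint reset_button above 0.0024 m and contact force between pen and unit above 1.5 N and distance between pen_nose and reset_spot below 0.008 m and angle between pen_centre's own z axis and vertical below 0.14 rad and contact force between the fingers and pen above 1 N), for 0.3 s.
At the end, for the whole second after the job is handed in: Pack let go, home in the bay within 1.5 mm and 3 degrees, contact end within 4 mm of the bay's; unit flat. Pen still gripped, still, upright within 8 degrees, nose within 8 mm of the reset spot, button 2.4 mm or more down at 1.5 to 15 N. Lotion, elephant, tin and rattle within 20 mm of their places (all of step 1 and all of step 2 and angle between unit's own z axis and vertical below 0.05 rad and contact force between pen and unit below 15 N and linear speed of pen below 0.02 m/s and distance of each of lotion, elephant, tin, rattle from where it was at the start of the episode below 0.02 m); the arm keeps its last pose, push and grip.
It fails at once if the pen is pressed on the unit with more than 25 N (contact force between pen and unit above 25 N).
It fails at once if the lotion bottle, the elephant, the tin or the rattle is pushed more than 20 mm or tipped (distance of any of lotion, elephant, tin, rattle from where it was at the start of the episode above 0.02 m or angle between any of lotion, elephant's own z axis and vertical above 0.3 rad).
It also fails if it takes over 61 s, if anything falls off the work surface, if the arm or the gripper's body presses on something with over 40 N, if the wrist force passes 120 N, or if a joint passes its speed limit or range.

## Robot

A 6-joint arm with a two-finger parallel gripper is mounted at the origin on the work surface. World frame = base frame: x ahead of the robot, y to its left, z up, the work surface at z = 0. Lengths are in m, angles in rad, forces in N, time in s.
With the tool pointing down it reaches from about 0.3 to 0.85 m from the base axis. Payload 4.2 kg.
Tool frame: the origin (TCP) lies at the very end of the fingers, on their centre line; the grasp point (between the pads) lies 19 mm behind it; z points along the fingers, y is the line along which they close (so a half turn about z gives the same grasp; the last joint's range is limited). The gripper opens to 91 mm and grips with 3 to 60 N. Pads are 32 mm wide; open, the fingers measure 118 mm over their backs; the gripper's body (76 mm by 178 mm) begins 60 mm behind the grasp point.
Start: joints at [1.09, 0.32, 1.565, -0, 1.257, -0.02], TCP at [0.256, 0.515, 0.214] pointing down, gripper open.
Joint ranges: [-3.11, 3.11], [-0.84, 2.01], [0.21, 2.61], [-1.34, 4.49], [0.05, 2.63], [-2.56, 2.56]. Speed limits (rad/s): [2.57, 2.57, 3.14, 3.14, 3.14, 3.14].

## Interface

Orientations are given as a rotation vector (axis times angle).
In Python, from station import read_state, grab_frame, close_job gives the robot as it stands.
- The arm moves only by the tool drive_tool, never from a script. Its argument "commands" is a list of rows, each an object of numbers: "x", "y", "z": the shift along the world's x, y, z in cm; "rx", "ry", "rz": the turn, a rotation vector about the world's x, y, z in degrees. In form: [{"x": .., "y": .., "z": .., "rx": .., "ry": .., "rz": ..}, ...]. A call has 1 to 5 rows; each row is the pose to reach, as a shift and turn from the pose commanded when the call began; what a row does not reach only later rows make up. A row lasts 1/8 s, in which the tool goes at most 62.5 mm and 10.7 degrees, less where a joint would pass 70% of its speed; a pose out of reach is approached as far as the arm can. A call with a gripper value outside its range is refused whole. "grip" is the closure, from -1 (fully open) to 1 (shut), set as the call begins (left out, the last holds). The fingers move at their own pace and stop on an object; "grip_force" is the grip in N (left out, the last holds). Time passes only in rows, so rows that repeat a pose let the fingers close. It gives the time, the measured TCP pose, the force, the opening and the grip force at its end, in the units of the state.
- read_state(): the state, without advancing time (a new reading comes with each control period).
- grab_frame(name): name is "scene" or "top"; returns a dict with "color" (480x640x3 uint8, blue, green, red), "range_z" (480x640 float32, m along the optical axis (not along the pixel's ray), 0 where there is no reading), "fx", "fy", "cx", "cy" (pixels), "R" (3x3) and "t" (3): a world point X has camera coordinates R X + t. Camera axes: x right, y down, z forward; pixel columns grow to the right and rows downward; lengths in m; the calibration is good to about 2 mm. A picture is of the moment at which its call begins.
- close_job(): hands the job in; it is judged then, once.
The state is a dict: "clock": time; "joint_pos": joint angles; "qd": joint speeds; "joint_torque": joint torques, N m; "position": TCP position; "orientation": TCP orientation; "force": force on the tool from outside, world axes, zero at the start; "torque": the same for the moment, N m; "finger_gap": opening from 0.0 (shut) to 1.0 (fully open); "grasp_force": force on a finger pad.
Only numpy, scipy, OpenCV 4.12 (cv2) and the standard library are available. Lean on these libraries where they do the work, as an engineer would, in place of code of your own. Each camera call takes 0.05 s, during which the arm holds its last target. There are 200 camera calls.

## Working session

There is one attempt and no reset: what is moved stays moved. The work goes in short steps, Python scripts to look and compute and a tool call to move; the robot and the scene stay as the last step left them, time stands still between calls to the robot, and variables do not carry over. Pictures are saved under pics/ and viewed, at most 10 in all, crops included, and the job is handed in when it is done.

Besides the shell and the picture viewer there is one more tool, called after "Emit:" as a command line: name --argument value ..., lists and objects as JSON in quotes. drive_tool: Moves the arm, as the interface text tells. Its arguments: {"type":"object","properties":{"commands":{"type":"array"},"grip":{"type":"number"},"grip_force":{"type":"number"}},"required":["commands"]}

```bash
mkdir -p pics
python3 - <<'E'
from station import *
import cv2,numpy as np
for n in("scene","top"):
    f=grab_frame(n); cv2.imwrite(f"pics/{n}0.png",f["color"]); np.savez(f"{n}0.npz",**f); print(n,f["fx"],f["fy"],f["cx"],f["cy"],f["R"].round(3).tolist(),f["t"])
s=read_state();print(s)
E
```

```text
scene 551.7201919188033 551.7201919188033 318.845919480898 248.46931724663517 [[0.591, 0.806, 0.022], [0.501, -0.346, -0.794], [-0.632, 0.48, -0.608]] [-0.33586748 -0.23856793  1.43289773]
top 525.3355196553122 525.3355196553122 321.2947018187656 230.68151090297076 [[0.007, -1.0, -0.009], [-0.984, -0.005, -0.178], [0.178, 0.01, -0.984]] [-0.00530667  0.60505943  0.9497754 ]
{'clock': 0.1, 'joint_pos': array([ 1.08996897e+00,  3.20234471e-01,  1.56551246e+00, -5.12291453e-06,
        1.25739436e+00, -2.00089199e-02]), 'qd': array([-1.09194427e-03, -3.82962773e-06, -1.22469445e-03,  1.51542747e-03,
       -1.32695115e-03, -1.63922665e-03]), 'joint_torque': array([ 1.11890375e-03, -4.13333845e+01, -2.32511687e+01,  7.29406276e-02,
        4.21740348e-02, -6.86403109e-05]), 'position': array([0.25549809, 0.51463686, 0.21321792]), 'orientation': array([-7.17375010e-01, -3.05820053e+00,  2.35831970e-03]), 'force': array([ 0.05044242,  0.73728277, -0.32579939]), 'torque': array([ 0.01730719, -0.02625084,  0.03655511]), 'grasp_force': 0.0, 'finger_gap': 0.9966640055099136}
```

View pics/top0.png

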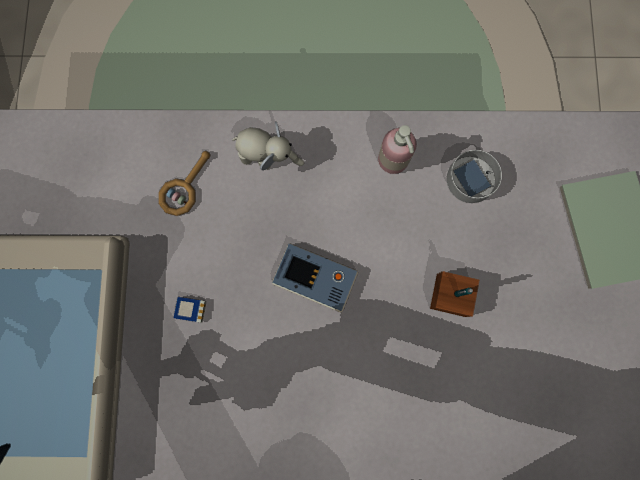

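View pics/scene0.png

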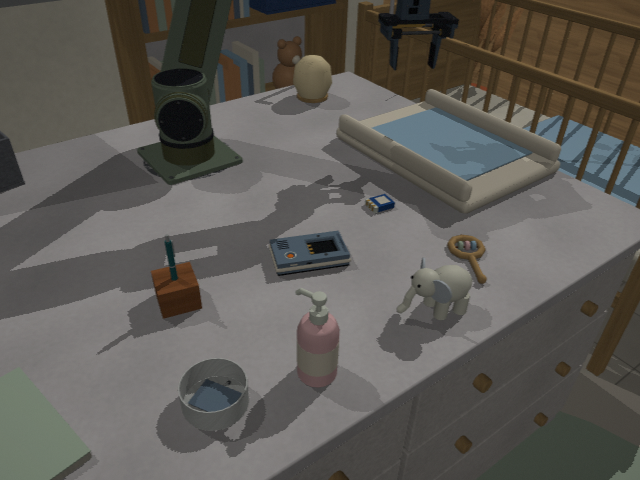

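Top view: unit (315,277), its bay at (301,271), reset button (338,277), battery (190,308) with its contacts to the right (203,308), pen and block (455,293), and the obstacles on the far side. Next I zoom in.

```bash
cat > h.py <<'E'
import numpy as np,cv2
def plane(f,u,v,z):
    "world point(s) at pixel (u,v) on height z"
    u=np.atleast_1d(u).astype(float);v=np.atleast_1d(v).astype(float)
    d=np.stack([(u-f["cx"])/f["fx"],(v-f["cy"])/f["fy"],np.ones_like(u)],1)@f["R"]
    c=-f["R"].T@f["t"]
    return c+d*((z-c[2])/d[:,2])[:,None]
def proj(f,X):
    p=np.atleast_2d(X)@f["R"].T+f["t"]
    return np.stack([f["fx"]*p[:,0]/p[:,2]+f["cx"],f["fy"]*p[:,1]/p[:,2]+f["cy"]],1)
def cloud(f):
    v,u=np.mgrid[:480,:640];z=f["range_z"]
    p=np.stack([(u-f["cx"])/f["fx"]*z,(v-f["cy"])/f["fy"]*z,z],-1)
    return (p-f["t"])@f["R"]
E
python3 - <<'E'
from h import *
t=dict(np.load("top0.npz"));s=dict(np.load("scene0.npz"))
def crop(f,x,y,w,h,k): return cv2.resize(f["color"][y:y+h,x:x+w],None,fx=k,fy=k,interpolation=cv2.INTER_CUBIC)
a=crop(t,265,235,100,75,5)   # 500x375
b=crop(t,165,285,60,45,5)    # 300x225
c=crop(t,420,260,60,70,3.0)
im=np.zeros((600,800,3),np.uint8)
im[:375,:500]=a; im[:225,500:800]=b
c=crop(t,422,262,60,60,5); im[225:525,500:800]=c
im[375:600,0:500]=crop(s,260,225,100,45,5)
cv2.imwrite("pics/crop.png",im)
C=cloud(t)
for n,(x0,x1,y0,y1) in dict(unit=(265,365,235,315),bat=(165,225,285,330),blk=(422,482,262,322)).items():
    P=C[y0:y1,x0:x1];z=P[...,2]
    print(n,np.percentile(z,[1,10,50,90,99]).round(4))
E
```

```text
unit [-0.0042 -0.002   0.002   0.0287  0.0317]
bat [-0.0041 -0.0023  0.0007  0.0152  0.0186]
blk [-0.0042 -0.0019  0.0027  0.0562  0.1406]
```

View pics/crop.png

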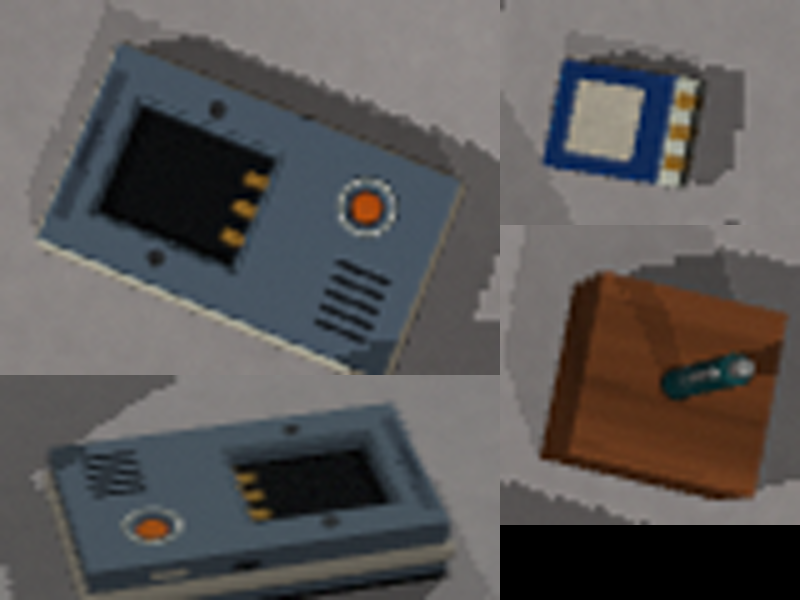

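Crop: bay corners about (140,103), (275,158), (235,268), (97,212) in the crop, button (367,207), battery corners (563,60), (700,80), (683,187), (543,165), and the pen runs from (675,385) up to (742,366). I fit rectangles of the known sizes to these corners.

```bash
cat >> h.py <<'E'
def fitrect(f,px,xy,z,th0):
    "pose (x,y,th) in world of local points xy (m) seen at px on height z"
    from scipy.optimize import least_squares
    xy=np.array(xy,float);W=plane(f,*np.array(px,float).T,z)[:,:2]
    def r(p):
        c,s=np.cos(p[2]),np.sin(p[2]);return (xy@np.array([[c,s],[-s,c]])+p[:2]-W).ravel()
    o=least_squares(r,[*W.mean(0),th0],x_scale=[.01,.01,.1]);return o.x,(o.fun.reshape(-1,2)*1000).round(1)
E
python3 - <<'E'
from h import *
t=dict(np.load("top0.npz"));s=dict(np.load("scene0.npz"))
T=lambda a,ox,oy:[(ox+(x+.5)/5-.5,oy+(y+.5)/5-.5) for x,y in a]
# image left = +y world ; unit y toward bay end (image left/up)
bay=T([(140,103),(275,158),(235,268),(97,212)],265,235)
un=T([(122,45),(462,180),(40,238)],265,235)
# local: left end = +y ; x: with y to left(world +y), x = up in image(world +x)
r=lambda a,b:[(a/2,b/2),(a/2,-b/2),(-a/2,-b/2),(-a/2,b/2)]
for n,a in(("45x57",r(.045,.057)),("49x61",r(.049,.061))):print("bay",n,*fitrect(t,bay,a,.028,0))
u=r(.088,.150);print("unit",*fitrect(t,un,[u[0],u[1],u[3]],.028,0))
b=T([(63,60),(200,80),(183,187),(43,165)],165,285)
print("bat",*fitrect(t,b,r(.042,.054),.015,0))
print("reset",plane(t,*np.array(T([(367,207)],265,235)).T,.028))
bs=[(260+x/5,225+(y-375)/5) for x,y in[(152,526)]];print("reset scene",plane(s,*np.array(bs).T,.027))
bb=[(260+x/5,225+(y-375)/5) for x,y in[(362,440),(233,463),(255,520),(390,502)]]
print("bay scene",*fitrect(s,bb,r(.045,.057),.028,0))
p=T([(742-500,366-225)],422,262);print("pen top",plane(t,*np.array(p).T,.147))
p=T([(675-500,387-225)],422,262);print("pen base",plane(t,*np.array(p).T,.055))
k=T([(608-500,272-225),(787-500,315-225),(755-500,497-225),(570-500,455-225)],422,262);print("blk",*fitrect(t,k,r(.07,.07),.055,0))
# scene-camera blue battery and pen
hs=cv2.cvtColor(s["color"],cv2.COLOR_BGR2HSV)
m=(hs[...,0]>75)&(hs[...,0]<105)&(hs[...,1]>120);m[:, :150]=0;m[:,195:]=0;m[:225]=0;m[290:]=0
vv,uu=np.nonzero(m);print("pen px",uu.min(),uu.max(),vv.min(),vv.max())
v0=vv.max();
for z,sel in((.135,vv<vv.min()+4),(.055,vv>vv.max()-3)):
    print(z,plane(s,uu[sel].mean(),vv[sel].mean(),z))
E
```

```text
bay 45x57 [ 0.52915726  0.0356459  -0.36783245] [[-0.6 -0.1]
 [ 0.  -0.6]
 [ 0.7  0.5]
 [-0.1  0.2]]
bay 49x61 [ 0.52915726  0.0356459  -0.36770633] [[ 1.9  1. ]
 [ 1.2 -3.2]
 [-1.9 -0.6]
 [-1.2  2.7]]
unit [ 0.51837135  0.00986798 -0.38194616] [[ 3.3  1.4]
 [-0.5 -5.2]
 [-2.8  3.9]]
bat [ 0.45613346  0.25428078 -0.13463462] [[ 0.4 -0.4]
 [ 0.5 -0.1]
 [-0.1  0.9]
 [-0.8 -0.3]]
reset [[ 0.52106522 -0.03415272  0.028     ]]
reset scene [[ 0.52130222 -0.034664    0.027     ]]
bay scene [ 0.53390736  0.03234593 -0.30868845] [[ 40.1 -13.2]
 [ 39.7 -15.6]
 [-38.2  12.4]
 [-41.7  16.4]]
pen top [[ 0.48794606 -0.25498588  0.147     ]]
pen base [[ 0.48632422 -0.25472181  0.055     ]]
blk [ 0.487391   -0.25660433 -0.22588214] [[ 0.2  0.9]
 [ 0.2 -0.9]
 [-0.6 -0.2]
 [ 0.2  0.2]]
pen px 165 176 241 279
0.135 [[ 0.49302506 -0.25871999  0.135     ]]
0.055 [[ 0.48852062 -0.25799964  0.055     ]]
```

Emit:
drive_tool --commands '[{"x": 2.5, "y": -3.2, "rz": -9}, {"x": 5, "y": -6.4, "rz": -18}, {"x": 7.5, "y": -9.6, "rz": -27}, {"x": 10, "y": -12.8, "rz": -36}, {"x": 12.5, "y": -16, "rz": -45}]' --grip -1

```text
validation failed for argument at $.co...
```

Emit:
drive_tool --commands '[{"x": 2.5, "y": -3.3, "z": -2, "rz": -9}, {"x": 5, "y": -6.6, "z": -5, "rz": -18}, {"x": 7.5, "y": -10, "z": -8, "rz": -26.3}, {"x": 7.5, "y": -10, "z": -12, "rz": -26.3}, {"x": 7.5, "y": -10, "z": -14, "rz": -26.3}]'

```text
validation failed for argument at $.co...
```

Emit:
drive_tool --commands '[{}, {}]'

```text
validation failed for argument at $.co...
```

Emit:
drive_tool --commands '[{"x": 2.5, "y": -3.2, "z": 0, "rx": 0, "ry": 0, "rz": -9}, {"x": 5, "y": -6.4, "z": 0, "rx": 0, "ry": 0, "rz": -18}, {"x": 7.5, "y": -9.6, "z": 0, "rx": 0, "ry": 0, "rz": -27}, {"x": 10, "y": -12.8, "z": 0, "rx": 0, "ry": 0, "rz": -36}, {"x": 12.5, "y": -16, "z": 0, "rx": 0, "ry": 0, "rz": -45}]' --grip -1 --grip_force 20

```text
clock: 0.72
position: [0.3812, 0.3538, 0.2136]
orientation: [-1.84, -2.547, 0.001]
force: [0.7, -0.3, -0.6]
finger_gap: 1.001
grasp_force: 0.0
```

Emit:
drive_tool --commands '[{"x": 2.5, "y": -3.3, "z": -2, "rx": 0, "ry": 0, "rz": -9}, {"x": 5, "y": -6.6, "z": -5, "rx": 0, "ry": 0, "rz": -18}, {"x": 7.5, "y": -10, "z": -8, "rx": 0, "ry": 0, "rz": -26.3}, {"x": 7.5, "y": -10, "z": -12, "rx": 0, "ry": 0, "rz": -26.3}, {"x": 7.5, "y": -10, "z": -14, "rx": 0, "ry": 0, "rz": -26.3}]'

```text
clock: 1.35
position: [0.4546, 0.2536, 0.0716]
orientation: [-2.367, -2.065, 0.006]
force: [-0.1, 0.4, -0.1]
finger_gap: 1.0
grasp_force: 0.0
```

Emit:
drive_tool --commands '[{"x": 0, "y": 0, "z": 0, "rx": 0, "ry": 0, "rz": 0}, {"x": 0, "y": 0, "z": 0, "rx": 0, "ry": 0, "rz": 0}]'

```text
clock: 1.6
position: [0.4562, 0.2554, 0.0747]
orientation: [2.365, 2.067, 0.002]
force: [0.6, -0.0, 0.9]
finger_gap: 1.004
grasp_force: 0.0
```

Emit:
drive_tool --commands '[{"x": 0, "y": -0.1, "z": -3, "rx": 0, "ry": 0, "rz": 0}, {"x": 0, "y": -0.1, "z": -5, "rx": 0, "ry": 0, "rz": 0}, {"x": 0, "y": -0.1, "z": -6.4, "rx": 0, "ry": 0, "rz": 0}, {"x": 0, "y": -0.1, "z": -6.4, "rx": 0, "ry": 0, "rz": 0}, {"x": 0, "y": -0.1, "z": -6.4, "rx": 0, "ry": 0, "rz": 0}]'

```text
clock: 2.22
position: [0.4564, 0.2545, 0.0109]
orientation: [2.365, 2.067, 0.003]
force: [0.4, 0.5, -1.0]
finger_gap: 1.0
grasp_force: 0.0
```

Run:
```python
from station import *
import cv2
from h import *
f=grab_frame("top");s=grab_frame("scene");print(read_state()["position"])
im=np.hstack([cv2.resize(f["color"][270:345,150:230],None,fx=5,fy=5,interpolation=2),cv2.resize(s["color"][170:245,340:420],None,fx=5,fy=5,interpolation=2)])
cv2.imwrite("pics/g1.png",im)
```

```text
[0.45635573 0.25442952 0.01088179]
```

View pics/g1.png

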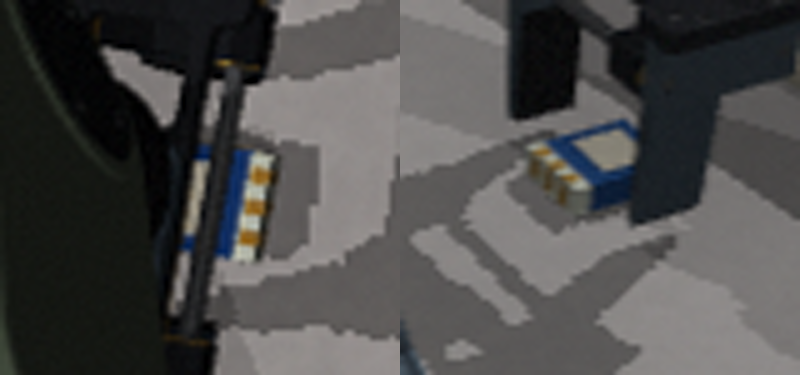

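The fingers straddle the pack across its width, well placed. I close at 10.5 mm or slightly lower.

Emit:
drive_tool --commands '[{"x": 0, "y": 0, "z": -0.05, "rx": 0, "ry": 0, "rz": 0}, {"x": 0, "y": 0, "z": -0.05, "rx": 0, "ry": 0, "rz": 0}, {"x": 0, "y": 0, "z": -0.05, "rx": 0, "ry": 0, "rz": 0}, {"x": 0, "y": 0, "z": -0.05, "rx": 0, "ry": 0, "rz": 0}, {"x": 0, "y": 0, "z": -0.05, "rx": 0, "ry": 0, "rz": 0}]' --grip 1 --grip_force 20

```text
clock: 2.95
position: [0.4557, 0.254, 0.0094]
orientation: [2.366, 2.067, 0.0]
force: [0.3, 0.3, -0.9]
finger_gap: 0.485
grasp_force: 0.0
```

Emit:
drive_tool --commands '[{"x": 0, "y": 0, "z": 0, "rx": 0, "ry": 0, "rz": 0}, {"x": 0, "y": 0, "z": 0, "rx": 0, "ry": 0, "rz": 0}, {"x": 0, "y": 0, "z": 0, "rx": 0, "ry": 0, "rz": 0}]'

```text
clock: 3.32
position: [0.4557, 0.254, 0.0095]
orientation: [2.366, 2.067, 0.0]
force: [0.1, 0.2, 0.2]
finger_gap: 0.459
grasp_force: 20.0
```

Emit:
drive_tool --commands '[{"x": 0, "y": 0, "z": 1.5, "rx": 0, "ry": 0, "rz": 0}, {"x": 0, "y": 0, "z": 4, "rx": 0, "ry": 0, "rz": 0}, {"x": 0, "y": 0, "z": 8, "rx": 0, "ry": 0, "rz": 0}, {"x": 0, "y": 0, "z": 8, "rx": 0, "ry": 0, "rz": 0}]'

```text
clock: 3.82
position: [0.4579, 0.2553, 0.0932]
orientation: [2.364, 2.066, 0.012]
force: [0.9, 1.0, -1.6]
finger_gap: 0.456
grasp_force: 20.0
```

Emit:
drive_tool --commands '[{"x": 1.3, "y": -4, "z": 0, "rx": 0, "ry": 0, "rz": -3}, {"x": 2.9, "y": -8.8, "z": 0, "rx": 0, "ry": 0, "rz": -6}, {"x": 4.5, "y": -13.6, "z": 0, "rx": 0, "ry": 0, "rz": -9}, {"x": 6.1, "y": -18.4, "z": 0, "rx": 0, "ry": 0, "rz": -12}, {"x": 7.35, "y": -21.85, "z": 0, "rx": 0, "ry": 0, "rz": -13.5}]'

```text
clock: 4.45
position: [0.5289, 0.0335, 0.089]
orientation: [-2.594, -1.772, 0.002]
force: [-0.1, 0.8, -1.0]
finger_gap: 0.458
grasp_force: 20.0
```

Emit:
drive_tool --commands '[{"x": 0, "y": 0, "z": -2, "rx": 0, "ry": 0, "rz": 0}, {"x": 0, "y": 0, "z": -3.5, "rx": 0, "ry": 0, "rz": 0}, {"x": 0, "y": 0, "z": -4, "rx": 0, "ry": 0, "rz": 0}, {"x": 0, "y": 0, "z": -4, "rx": 0, "ry": 0, "rz": 0}, {"x": 0, "y": 0, "z": -4, "rx": 0, "ry": 0, "rz": 0}]'

```text
clock: 5.08
position: [0.5296, 0.036, 0.05]
orientation: [2.591, 1.775, 0.001]
force: [0.1, -0.6, -0.3]
finger_gap: 0.455
grasp_force: 20.0
```

Run:
```python
from station import *
import cv2
from h import *
f=grab_frame("top");s=grab_frame("scene");st=read_state();print(st["position"],st["orientation"])
np.savez("top1.npz",**f);np.savez("scene1.npz",**s)
im=np.hstack([cv2.resize(f["color"][235:310,265:345],None,fx=5,fy=5,interpolation=2),cv2.resize(s["color"][205:280,270:350],None,fx=5,fy=5,interpolation=2)])
cv2.imwrite("pics/g2.png",im)
```

```text
[0.52958134 0.03582582 0.05004981] [2.59112889e+00 1.77511188e+00 1.72165389e-03]
```

View pics/g2.png

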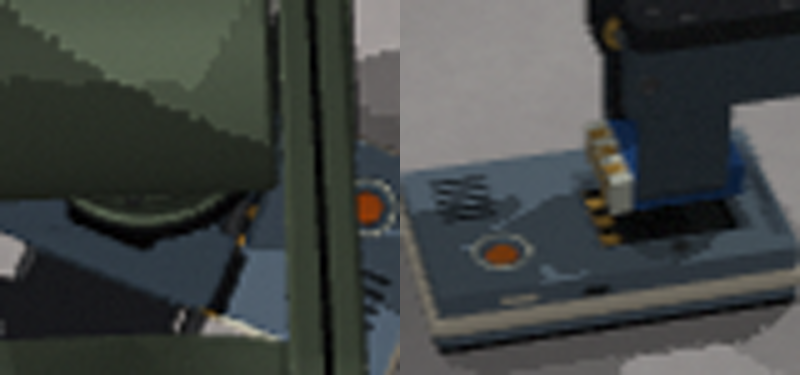

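The scene view shows the pack 20 mm above the bay: its near-end bottom corners at crop (628,212) and (740,195), and the bay's near edge from (617,243) to (740,225). I check this against the pose I expect.

Run:
```python
from h import *
s=dict(np.load("scene1.npz"));s0=dict(np.load("scene0.npz"))
a=-.371;c,sn=np.cos(a),np.sin(a)
L=lambda x,y,w,h,z:np.array([[x+c*i*w/2-sn*j*h/2,y+sn*i*w/2+c*j*h/2,z] for i,j in((1,1),(1,-1),(-1,-1),(-1,1))])
im=s["color"].copy();k=8;x0,y0=280,215
big=lambda im:cv2.resize(im[y0:y0+60,x0:x0+65],None,fx=k,fy=k,interpolation=2)
A=big(s0["color"]);B=big(s["color"])
def dr(I,P,col):
    q=((proj(s,P)-[x0,y0]+.5)*k).astype(np.int32);cv2.polylines(I,[q],True,col,1)
dr(A,L(.5291,.0356,.045,.057,.028),(0,255,0));dr(A,L(.5291,.0356,.045,.057,.020),(0,255,255))
dr(B,L(.5296,.0359,.042,.054,.0403),(0,255,0))
dr(B,L(.5291,.0356,.045,.057,.028),(0,255,255))
cv2.imwrite("pics/o.png",np.hstack([A,B])[:, :800] if 0 else cv2.resize(np.hstack([A,B]),(800,369)))
```

```text
(no output)
```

View pics/o.png

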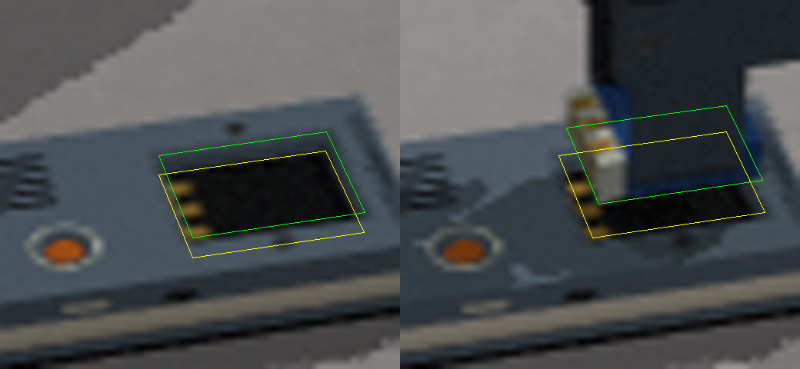

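Emit:
drive_tool --commands '[{"x": 0, "y": 0, "z": -0.8, "rx": 0, "ry": 0, "rz": 0}, {"x": 0, "y": 0, "z": -1.2, "rx": 0, "ry": 0, "rz": 0}, {"x": 0, "y": 0, "z": -1.4, "rx": 0, "ry": 0, "rz": 0}, {"x": 0, "y": 0, "z": -1.5, "rx": 0, "ry": 0, "rz": 0}, {"x": 0, "y": 0, "z": -1.5, "rx": 0, "ry": 0, "rz": 0}]'

```text
clock: 5.8
position: [0.5292, 0.0355, 0.0345]
orientation: [2.592, 1.775, 0.0]
force: [0.8, 0.5, -0.9]
finger_gap: 0.456
grasp_force: 20.0
```

Emit:
drive_tool --commands '[{"x": 0, "y": 0, "z": -0.2, "rx": 0, "ry": 0, "rz": 0}, {"x": 0, "y": 0, "z": -0.35, "rx": 0, "ry": 0, "rz": 0}, {"x": 0, "y": 0, "z": -0.5, "rx": 0, "ry": 0, "rz": 0}, {"x": 0, "y": 0, "z": -0.5, "rx": 0, "ry": 0, "rz": 0}]'

```text
clock: 6.3
position: [0.5292, 0.0356, 0.0294]
orientation: [2.592, 1.775, 0.0]
force: [0.4, 0.1, -0.5]
finger_gap: 0.457
grasp_force: 20.0
```

Emit:
drive_tool --commands '[{"x": 0, "y": 0, "z": 0, "rx": 0, "ry": 0, "rz": 0}, {"x": 0, "y": 0, "z": 0, "rx": 0, "ry": 0, "rz": 0}, {"x": 0, "y": 0, "z": 0, "rx": 0, "ry": 0, "rz": 0}, {"x": 0, "y": 0, "z": 0, "rx": 0, "ry": 0, "rz": 0}]' --grip -0.3

```text
clock: 6.8
position: [0.5292, 0.0356, 0.0295]
orientation: [2.592, 1.775, 0.0]
force: [0.4, -0.1, 0.1]
finger_gap: 0.65
grasp_force: 0.0
```

Emit:
drive_tool --commands '[{"x": 0, "y": 0, "z": 2, "rx": 0, "ry": 0, "rz": 0}, {"x": 0, "y": 0, "z": 6, "rx": 0, "ry": 0, "rz": 0}, {"x": 0, "y": -5, "z": 12, "rx": 0, "ry": 0, "rz": 0}, {"x": 0, "y": -11, "z": 16, "rx": 0, "ry": 0, "rz": 0}, {"x": 0, "y": -17, "z": 16, "rx": 0, "ry": 0, "rz": 0}]'

```text
clock: 7.42
position: [0.5306, -0.1173, 0.1892]
orientation: [2.587, 1.775, 0.007]
force: [0.5, 0.4, -0.7]
finger_gap: 0.65
grasp_force: 0.0
```

Run:
```python
from station import *
import cv2
from h import *
f=grab_frame("top");s=grab_frame("scene");st=read_state();print(st["position"],st["orientation"])
np.savez("top2.npz",**f);np.savez("scene2.npz",**s)
im=np.hstack([cv2.resize(f["color"][235:310,265:365],None,fx=4,fy=4,interpolation=2),cv2.resize(s["color"][205:280,260:360],None,fx=4,fy=4,interpolation=2)])
cv2.imwrite("pics/g3.png",im)
C=cloud(f);x,y=np.meshgrid(np.arange(640),np.arange(480))
a=-.371
d=C-[.529,.0356,0];lx=d[...,0]*np.cos(a)+d[...,1]*np.sin(a);ly=-d[...,0]*np.sin(a)+d[...,1]*np.cos(a)
m=(abs(lx)<.017)&(abs(ly)<.023)&(C[...,2]<.06)
A=np.c_[lx[m],ly[m],np.ones(m.sum())];print("pack plane",np.linalg.lstsq(A,C[...,2][m],rcond=None)[0],m.sum())
m=(C[...,2]<.05)&(((abs(lx)<.03)&(ly<-.034)&(ly>-.045))|((abs(ly)<.03)&(abs(lx)>.027)&(abs(lx)<.033)))
print("back",np.median(C[...,2][m]))
```

```text
[ 0.53006534 -0.12139455  0.18806352] [2.59271139 1.76455532 0.00267088]
pack plane [0.0039331  0.00193423 0.03517521] 421
back 0.027980052437808097
```

View pics/g3.png

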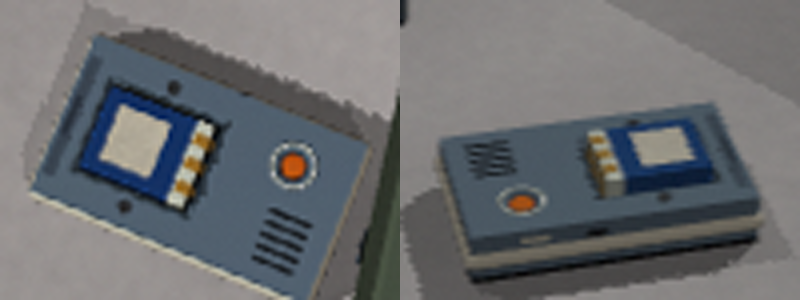

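The pack is home and flat: the depth fit puts its top at 35.2 mm. Next is the pen.

Emit:
drive_tool --commands '[{"x": -1.5, "y": -4, "z": 0, "rx": 0, "ry": 0, "rz": 0}, {"x": -3, "y": -9, "z": 0, "rx": 0, "ry": 0, "rz": 0}, {"x": -4.15, "y": -12.15, "z": 0, "rx": 0, "ry": 0, "rz": 0}, {"x": -4.15, "y": -12.15, "z": 0, "rx": 0, "ry": 0, "rz": 0}, {"x": -4.15, "y": -12.15, "z": 0, "rx": 0, "ry": 0, "rz": 0}]'

```text
clock: 8.15
position: [0.4878, -0.2366, 0.1858]
orientation: [-2.591, -1.775, -0.001]
force: [-0.6, 0.9, -0.6]
finger_gap: 0.65
grasp_force: 0.0
```

Emit:
drive_tool --commands '[{"x": 0, "y": 0, "z": -3, "rx": 0, "ry": 0, "rz": 0}, {"x": 0, "y": 0, "z": -6, "rx": 0, "ry": 0, "rz": 0}, {"x": 0, "y": 0, "z": -9, "rx": 0, "ry": 0, "rz": 0}, {"x": 0, "y": 0, "z": -10.3, "rx": 0, "ry": 0, "rz": 0}, {"x": 0, "y": 0, "z": -10.3, "rx": 0, "ry": 0, "rz": 0}]'

```text
clock: 8.78
position: [0.4877, -0.2366, 0.0826]
orientation: [-2.59, -1.776, 0.001]
force: [-0.3, -0.2, 1.1]
finger_gap: 0.648
grasp_force: 0.0
```

Emit:
drive_tool --commands '[{"x": 0, "y": 0, "z": 0, "rx": 0, "ry": 0, "rz": 0}, {"x": 0, "y": 0, "z": 0, "rx": 0, "ry": 0, "rz": 0}, {"x": 0, "y": 0, "z": 0, "rx": 0, "ry": 0, "rz": 0}, {"x": 0, "y": 0, "z": 0, "rx": 0, "ry": 0, "rz": 0}, {"x": 0, "y": 0, "z": 0, "rx": 0, "ry": 0, "rz": 0}]' --grip 1 --grip_force 25

```text
clock: 9.4
position: [0.4884, -0.238, 0.0835]
orientation: [2.591, 1.774, 0.002]
force: [0.4, -0.5, 1.6]
finger_gap: 0.133
grasp_force: 2.1
```

Emit:
drive_tool --commands '[{"x": 0, "y": 0, "z": 0, "rx": 0, "ry": 0, "rz": 0}, {"x": 0, "y": 0, "z": 0, "rx": 0, "ry": 0, "rz": 0}, {"x": 0, "y": 0, "z": 0, "rx": 0, "ry": 0, "rz": 0}]'

```text
clock: 9.78
position: [0.4878, -0.2375, 0.0831]
orientation: [2.592, 1.775, 0.001]
force: [2.1, 0.8, 0.8]
finger_gap: 0.005
grasp_force: 1.1
```

The earlier move fell 18 mm short in y, so the pads closed beside the pen. I open, raise and look.

Emit:
drive_tool --commands '[{"x": 0, "y": 0, "z": 0, "rx": 0, "ry": 0, "rz": 0}, {"x": 0, "y": 0, "z": 0, "rx": 0, "ry": 0, "rz": 0}, {"x": 0, "y": 0, "z": 0, "rx": 0, "ry": 0, "rz": 0}, {"x": 0, "y": 0, "z": 0, "rx": 0, "ry": 0, "rz": 0}, {"x": 0, "y": 0, "z": 0, "rx": 0, "ry": 0, "rz": 0}]' --grip -0.3

```text
clock: 10.4
position: [0.4876, -0.2377, 0.083]
orientation: [2.592, 1.775, -0.0]
force: [-0.8, -0.3, -0.1]
finger_gap: 0.519
grasp_force: 0.0
```

Emit:
drive_tool --commands '[{"x": 0, "y": 0, "z": 5, "rx": 0, "ry": 0, "rz": 0}, {"x": 0, "y": 2, "z": 10, "rx": 0, "ry": 0, "rz": 0}, {"x": 0, "y": 7, "z": 10, "rx": 0, "ry": 0, "rz": 0}, {"x": 0, "y": 12, "z": 10, "rx": 0, "ry": 0, "rz": 0}, {"x": 0, "y": 12, "z": 10, "rx": 0, "ry": 0, "rz": 0}]'

```text
clock: 11.02
position: [0.4873, -0.1151, 0.1834]
orientation: [-2.588, -1.78, -0.001]
force: [0.3, 0.1, -0.0]
finger_gap: 0.649
grasp_force: 0.0
```

Run:
```python
from station import *
import cv2
from h import *
f=grab_frame("top");s=grab_frame("scene");st=read_state();print(st["position"],st["orientation"])
np.savez("top3.npz",**f);np.savez("scene3.npz",**s)
im=np.hstack([cv2.resize(f["color"][255:330,415:495],None,fx=5,fy=5,interpolation=2),cv2.resize(s["color"][230:330,130:230],(400,400),interpolation=2)[:375]])
cv2.imwrite("pics/g4.png",im)
```

```text
[ 0.48779374 -0.11762444  0.18322316] [ 2.59035454e+00  1.77601487e+00 -1.68194549e-04]
```

View pics/g4.png

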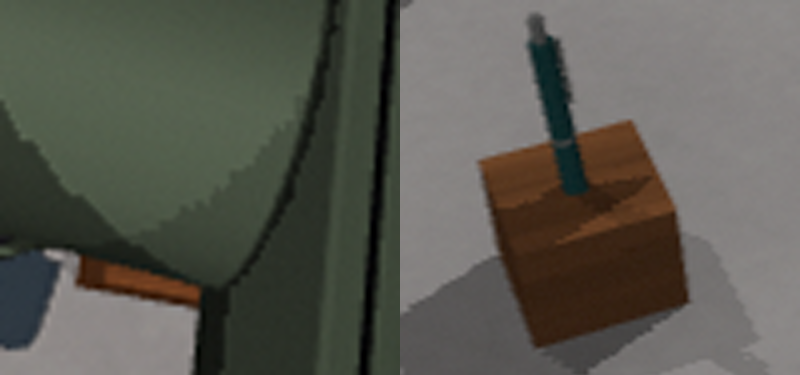

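The pen still stands upright in its block (scene px about (173,277) at its base). The arm hides it from the top camera, so I measure the shift with the scene camera.

Run:
```python
from h import *
for n in("scene0","scene3"):
    s=dict(np.load(n+".npz"))
    hs=cv2.cvtColor(s["color"],cv2.COLOR_BGR2HSV)
    m=(hs[...,0]>75)&(hs[...,0]<105)&(hs[...,1]>120);m[:, :150]=0;m[:,205:]=0;m[:225]=0;m[300:]=0
    vv,uu=np.nonzero(m)
    a=vv<vv.min()+4;b=vv>vv.max()-3
    print(n,vv.min(),vv.max(),plane(s,uu[a].mean(),vv[a].mean(),.135),plane(s,uu[b].mean(),vv[b].mean(),.055))
    w=(hs[...,0]<15)&(hs[...,1]>120);w[:,:140]=0;w[:,215:]=0;w[:250]=0;w[330:]=0
    v,u=np.nonzero(w);print(" block centroid",u.mean(),v.mean(),u.min(),u.max(),v.min(),v.max(),w.sum())
```

```text
scene0 241 279 [[ 0.49302506 -0.25871999  0.135     ]] [[ 0.48852062 -0.25799964  0.055     ]]
 block centroid 176.60351250665246 290.2043640234167 151 201 262 317 1879
scene3 239 277 [[ 0.48695976 -0.25994545  0.135     ]] [[ 0.48300925 -0.25647782  0.055     ]]
 block centroid 176.19926393270242 288.4584647739222 150 201 260 316 1902
```

Emit:
drive_tool --commands '[{"x": -0.2, "y": -4, "z": 0, "rx": 0, "ry": 0, "rz": 0}, {"x": -0.4, "y": -8, "z": 0, "rx": 0, "ry": 0, "rz": 0}, {"x": -0.6, "y": -12, "z": 0, "rx": 0, "ry": 0, "rz": 0}, {"x": -0.6, "y": -13.85, "z": 0, "rx": 0, "ry": 0, "rz": 0}, {"x": -0.6, "y": -13.85, "z": 0, "rx": 0, "ry": 0, "rz": 0}]'

```text
clock: 11.75
position: [0.4814, -0.2574, 0.1827]
orientation: [-2.594, -1.771, -0.0]
force: [-1.0, 0.8, 0.0]
finger_gap: 0.652
grasp_force: 0.0
```

Emit:
drive_tool --commands '[{"x": 0, "y": 0, "z": 0, "rx": 0, "ry": 0, "rz": 0}, {"x": 0, "y": 0, "z": 0, "rx": 0, "ry": 0, "rz": 0}]'

```text
clock: 12.0
position: [0.4818, -0.255, 0.1832]
orientation: [-2.591, -1.776, -0.0]
force: [-0.1, 0.8, 0.6]
finger_gap: 0.652
grasp_force: 0.0
```

Emit:
drive_tool --commands '[{"x": 0, "y": -0.1, "z": -3, "rx": 0, "ry": 0, "rz": 0}, {"x": 0, "y": -0.1, "z": -6, "rx": 0, "ry": 0, "rz": 0}, {"x": 0, "y": -0.1, "z": -9, "rx": 0, "ry": 0, "rz": 0}, {"x": 0, "y": -0.1, "z": -9.9, "rx": 0, "ry": 0, "rz": 0}, {"x": 0, "y": -0.1, "z": -9.9, "rx": 0, "ry": 0, "rz": 0}]'

```text
clock: 12.62
position: [0.4819, -0.2567, 0.0842]
orientation: [-2.591, -1.776, 0.0]
force: [0.2, 0.0, 0.4]
finger_gap: 0.645
grasp_force: 0.0
```

Emit:
drive_tool --commands '[{"x": 0, "y": 0, "z": 0, "rx": 0, "ry": 0, "rz": 0}, {"x": 0, "y": 0, "z": 0, "rx": 0, "ry": 0, "rz": 0}, {"x": 0, "y": 0, "z": 0, "rx": 0, "ry": 0, "rz": 0}, {"x": 0, "y": 0, "z": 0, "rx": 0, "ry": 0, "rz": 0}, {"x": 0, "y": 0, "z": 0, "rx": 0, "ry": 0, "rz": 0}]' --grip 1 --grip_force 25

```text
clock: 13.25
position: [0.4817, -0.2571, 0.0842]
orientation: [2.592, 1.775, 0.0]
force: [0.2, -0.7, 0.1]
finger_gap: 0.13
grasp_force: 0.0
```

Emit:
drive_tool --commands '[{"x": 0, "y": 0, "z": 0, "rx": 0, "ry": 0, "rz": 0}, {"x": 0, "y": 0, "z": 0, "rx": 0, "ry": 0, "rz": 0}, {"x": 0, "y": 0, "z": 0, "rx": 0, "ry": 0, "rz": 0}]'

```text
clock: 13.62
position: [0.4818, -0.2572, 0.0841]
orientation: [2.592, 1.775, 0.0]
force: [-0.2, -0.3, -0.1]
finger_gap: 0.117
grasp_force: 25.0
```

Emit:
drive_tool --commands '[{"x": 0, "y": 0, "z": 2, "rx": 0, "ry": 0, "rz": 0}, {"x": 0, "y": 0, "z": 4, "rx": 0, "ry": 0, "rz": 0}, {"x": 0, "y": 0, "z": 7, "rx": 0, "ry": 0, "rz": 0}, {"x": 0, "y": 0, "z": 9, "rx": 0, "ry": 0, "rz": 0}, {"x": 0, "y": 0, "z": 9, "rx": 0, "ry": 0, "rz": 0}]'

```text
clock: 14.25
position: [0.4824, -0.2575, 0.1754]
orientation: [2.59, 1.773, 0.002]
force: [-0.2, -0.3, 0.0]
finger_gap: 0.116
grasp_force: 25.0
```

Emit:
drive_tool --commands '[{"x": 0.7, "y": 0, "z": 0, "rx": 0, "ry": 0, "rz": 0}, {"x": 1.5, "y": 4.5, "z": 0, "rx": 0, "ry": 0, "rz": 0}, {"x": 2.3, "y": 9, "z": 0, "rx": 0, "ry": 0, "rz": 0}, {"x": 3.1, "y": 13.5, "z": 0, "rx": 0, "ry": 0, "rz": 0}, {"x": 3.6, "y": 18, "z": 0, "rx": 0, "ry": 0, "rz": 0}]'

```text
clock: 14.88
position: [0.5177, -0.0754, 0.1726]
orientation: [-2.591, -1.774, 0.002]
force: [0.5, 0.1, -0.3]
finger_gap: 0.116
grasp_force: 25.0
```

Emit:
drive_tool --commands '[{"x": 0.3, "y": 3, "z": -1, "rx": 0, "ry": 0, "rz": 0}, {"x": 0.3, "y": 4.3, "z": -3, "rx": 0, "ry": 0, "rz": 0}, {"x": 0.3, "y": 4.3, "z": -4, "rx": 0, "ry": 0, "rz": 0}, {"x": 0.3, "y": 4.3, "z": -4, "rx": 0, "ry": 0, "rz": 0}]'

```text
clock: 15.38
position: [0.5201, -0.0344, 0.1328]
orientation: [-2.591, -1.774, 0.004]
force: [0.1, 0.3, 0.2]
finger_gap: 0.113
grasp_force: 25.0
```

Run:
```python
from station import *
import cv2
from h import *
s=grab_frame("scene");st=read_state();p=st["position"];print(p,st["orientation"],st["finger_gap"])
np.savez("scene4.npz",**s)
x0,y0,k=270,185,6
im=cv2.resize(s["color"][y0:y0+95,x0:x0+100],None,fx=k,fy=k,interpolation=2)
for X,c in((p-[0,0,.0741],(0,255,0)),(p+[0,0,.01],(0,255,0)),([.5211,-.0342,.027],(255,0,255))):
    q=((proj(s,X)[0]-[x0,y0]+.5)*k).astype(int);print(q);cv2.drawMarker(im,tuple(map(int,q)),c,0,12,1)
cv2.imwrite("pics/g5.png",im)
```

```text
[ 0.52067694 -0.03468563  0.13365087] [-2.59245181e+00 -1.77379301e+00  1.26741231e-03] 0.11432317786827996
[123 342]
[120 119]
[126 423]
```

View pics/g5.png

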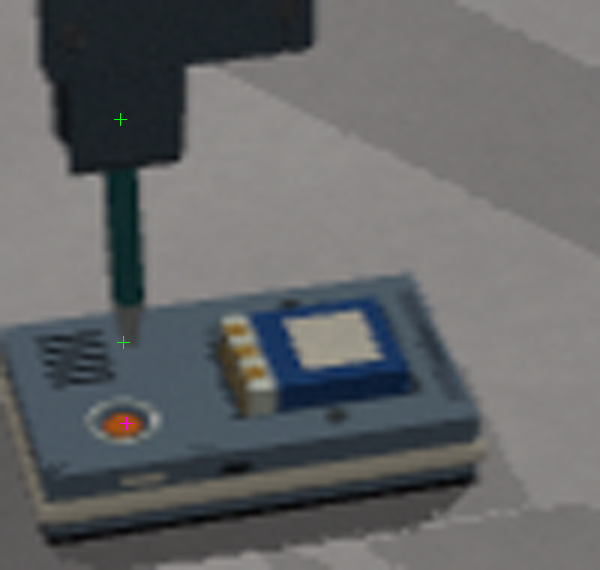

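The nose at (128,345) stands about 1.3 image px right of the line over the button (123,426). I shift by −1.0 and −1.5 mm while going down to just above the button.

Emit:
drive_tool --commands '[{"x": -0.1, "y": -0.15, "z": -1.2, "rx": 0, "ry": 0, "rz": 0}, {"x": -0.1, "y": -0.15, "z": -2.2, "rx": 0, "ry": 0, "rz": 0}, {"x": -0.1, "y": -0.15, "z": -2.8, "rx": 0, "ry": 0, "rz": 0}, {"x": -0.1, "y": -0.15, "z": -2.8, "rx": 0, "ry": 0, "rz": 0}, {"x": -0.1, "y": -0.15, "z": -2.8, "rx": 0, "ry": 0, "rz": 0}]'

```text
clock: 16.05
position: [0.5199, -0.0356, 0.1063]
orientation: [2.592, 1.775, 0.001]
force: [-0.2, -1.1, 0.3]
finger_gap: 0.118
grasp_force: 25.0
```

Run:
```python
from station import *
import cv2
from h import *
s=grab_frame("scene");st=read_state();p=st["position"];print(p,st["force"])
x0,y0,k=270,225,10
im=cv2.resize(s["color"][y0:y0+50,x0:x0+60],None,fx=k,fy=k,interpolation=2)
cv2.imwrite("pics/g6.png",im)
```

```text
[ 0.51999321 -0.03558908  0.10639889] [-0.08377064 -0.07253192  0.15369727]
```

View pics/g6.png

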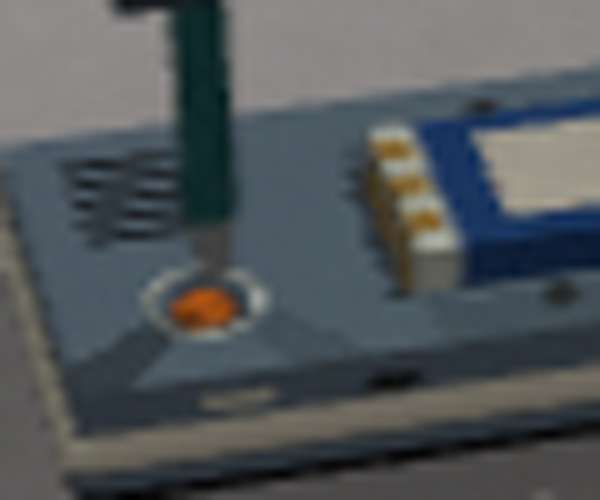

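Nose at (213,275), button centre at (205,307): slightly right and perhaps 2 mm beyond it. My picture budget is used up, so I refine numerically from the scene depth.

Run:
```python
from station import *
import cv2
from h import *
s=grab_frame("scene");p=read_state()["position"]
s3=dict(np.load("scene3.npz"))
h=cv2.cvtColor(s3["color"],cv2.COLOR_BGR2HSV);m=(h[...,0]<15)&(h[...,1]>170);m[:,:270]=0;m[:,310:]=0;m[:240]=0;m[275:]=0
v,u=np.nonzero(m);print("orange",m.sum(),u.mean(),v.mean());B=plane(s3,u.mean(),v.mean(),.027)[0];print("button(scene)",B)
m2=cloud(s3)[m].mean(0);print("button cloud",m2)
# pen: edges per row from teal mask -> centre line u(v); intersect with depth
h=cv2.cvtColor(s["color"],cv2.COLOR_BGR2HSV);t=(h[...,0]>75)&(h[...,0]<105)&(h[...,1]>120);t[:,:280]=0;t[:,300:]=0;t[:222]=0;t[250:]=0
v,u=np.nonzero(t);print("teal",t.sum(),v.min(),v.max())
C=cloud(s)[t];cam=-s["R"].T@s["t"]
d=C.mean(0)-cam;d[2]=0;d/=np.linalg.norm(d)
k=(abs(C[:,0]-p[0])<.02)&(abs(C[:,1]-p[1])<.02);print(k.sum(),C[k].mean(0))
A=np.c_[np.ones(k.sum()),C[k,2]-.0285]
for q,n in((0,"x"),(1,"y")):
    c=np.linalg.lstsq(A,C[k,q],rcond=None)[0];print(n,"at nose z",c[0]+d[q]*.0055*.8,"slope",c[1])
# px centreline
c=np.polyfit(v,u,1);print("centreline at rows",[(r,np.polyval(c,r)) for r in(225,245,252)])
print("TCP",p,"vertical line px",proj(s,[[*p[:2],.08],[*p[:2],.0323]]))
```

```text
orange 14 290.0 255.28571428571428
button(scene) [ 0.52108488 -0.03545127  0.027     ]
button cloud [ 0.57168901 -0.06849149  0.07447489]
teal 92 225 246
91 [ 0.52480011 -0.03735932  0.07642065]
x at nose z 0.5221976511558764 slope -0.022316885758515075
y at nose z -0.03352976796766443 slope -0.02932479760578259
centreline at rows [(225, np.float64(289.3823449292546)), (245, np.float64(290.47773486948574)), (252, np.float64(290.8611213485666))]
TCP [ 0.51997093 -0.03562069  0.10642708] vertical line px [[289.30976768 232.87963887]
 [289.57819609 252.87012668]]
```

Emit:
drive_tool --commands '[{"x": -0.05, "y": -0.18, "z": 0, "rx": 0, "ry": 0, "rz": 0}, {"x": -0.05, "y": -0.18, "z": -0.2, "rx": 0, "ry": 0, "rz": 0}, {"x": -0.05, "y": -0.18, "z": -0.4, "rx": 0, "ry": 0, "rz": 0}, {"x": -0.05, "y": -0.18, "z": -0.5, "rx": 0, "ry": 0, "rz": 0}, {"x": -0.05, "y": -0.18, "z": -0.5, "rx": 0, "ry": 0, "rz": 0}]'

```text
clock: 16.77
position: [0.5191, -0.0374, 0.1011]
orientation: [-2.592, -1.775, 0.0]
force: [-0.4, -0.6, 0.5]
finger_gap: 0.111
grasp_force: 25.0
```

Emit:
drive_tool --commands '[{"x": 0, "y": 0, "z": -0.05, "rx": 0, "ry": 0, "rz": 0}, {"x": 0, "y": 0, "z": -0.1, "rx": 0, "ry": 0, "rz": 0}, {"x": 0, "y": 0, "z": -0.1, "rx": 0, "ry": 0, "rz": 0}]'

```text
clock: 17.15
position: [0.5191, -0.0374, 0.1002]
orientation: [2.592, 1.775, 0.0]
force: [-0.7, 0.1, 2.0]
finger_gap: 0.117
grasp_force: 25.0
```

Emit:
drive_tool --commands '[{"x": 0, "y": 0, "z": -0.05, "rx": 0, "ry": 0, "rz": 0}, {"x": 0, "y": 0, "z": -0.1, "rx": 0, "ry": 0, "rz": 0}, {"x": 0, "y": 0, "z": -0.1, "rx": 0, "ry": 0, "rz": 0}]'

```text
clock: 17.52
position: [0.5192, -0.0374, 0.0991]
orientation: [2.592, 1.775, 0.0]
force: [-0.4, 0.9, 3.4]
finger_gap: 0.117
grasp_force: 25.0
```

Emit:
drive_tool --commands '[{"x": 0, "y": 0, "z": -0.05, "rx": 0, "ry": 0, "rz": 0}, {"x": 0, "y": 0, "z": -0.1, "rx": 0, "ry": 0, "rz": 0}, {"x": 0, "y": 0, "z": -0.1, "rx": 0, "ry": 0, "rz": 0}]'

```text
clock: 17.9
position: [0.5192, -0.0374, 0.0981]
orientation: [2.592, 1.775, 0.0]
force: [-1.3, 0.8, 4.4]
finger_gap: 0.115
grasp_force: 25.0
```

Emit:
drive_tool --commands '[{"x": 0, "y": 0, "z": -0.03, "rx": 0, "ry": 0, "rz": 0}, {"x": 0, "y": 0, "z": -0.03, "rx": 0, "ry": 0, "rz": 0}, {"x": 0, "y": 0, "z": -0.03, "rx": 0, "ry": 0, "rz": 0}]'

```text
clock: 18.27
position: [0.5192, -0.0374, 0.0979]
orientation: [2.592, 1.775, 0.0]
force: [-1.0, 0.6, 5.0]
finger_gap: 0.116
grasp_force: 25.0
```

Emit:
drive_tool --commands '[{"x": 0, "y": 0, "z": 0, "rx": 0, "ry": 0, "rz": 0}, {"x": 0, "y": 0, "z": 0, "rx": 0, "ry": 0, "rz": 0}]'

```text
clock: 18.52
position: [0.5192, -0.0374, 0.0979]
orientation: [2.592, 1.775, 0.0]
force: [-1.4, 0.9, 6.3]
finger_gap: 0.117
grasp_force: 25.0
```

Emit:
drive_tool --commands '[{"x": 0, "y": 0, "z": -0.02, "rx": 0, "ry": 0, "rz": 0}, {"x": 0, "y": 0, "z": -0.02, "rx": 0, "ry": 0, "rz": 0}, {"x": 0, "y": 0, "z": -0.02, "rx": 0, "ry": 0, "rz": 0}, {"x": 0, "y": 0, "z": -0.02, "rx": 0, "ry": 0, "rz": 0}]'

```text
clock: 19.02
position: [0.5193, -0.0374, 0.0978]
orientation: [2.592, 1.775, 0.0]
force: [-1.6, 0.5, 6.0]
finger_gap: 0.115
grasp_force: 25.0
```

Run:
```python
from station import *
from h import *
s=grab_frame("scene");st=read_state();p=st["position"];print(p,st["force"],st["grasp_force"])
h=cv2.cvtColor(s["color"],cv2.COLOR_BGR2HSV)
t=(h[...,0]>75)&(h[...,0]<105)&(h[...,1]>120);t[:,:280]=0;t[:,300:]=0;t[:226]=0;t[252:]=0
v,u=np.nonzero(t);c=np.polyfit(v,u,1);print("pen line at row 255.3",np.polyval(c,255.3),"slope",c[0],"rows",v.min(),v.max())
m=(h[...,0]<15)&(h[...,1]>170);m[:,:270]=0;m[:,310:]=0;m[:245]=0;m[270:]=0
v,u=np.nonzero(m);print("orange left",m.sum(),u.mean(),v.mean(),u.min(),u.max())
s3=np.load("scene3.npz")["color"];d=np.abs(s["color"].astype(int)-s3).sum(2)[240:285,305:345];print("pack region change",np.median(d),np.percentile(d,90))
```

```text
[ 0.51926076 -0.03742524  0.09780318] [-0.91748457 -0.21398525  4.74419508] 25.004359781742096
pen line at row 255.3 289.59029646355043 slope 0.04475690575332647 rows 229 250
orange left 2 290.0 256.0 288 292
pack region change 11.0 41.0
```

Centred and upright. The force only just shows the hard stop, so I press a little further to confirm it.

Emit:
drive_tool --commands '[{"x": 0, "y": 0, "z": -0.02, "rx": 0, "ry": 0, "rz": 0}, {"x": 0, "y": 0, "z": -0.04, "rx": 0, "ry": 0, "rz": 0}, {"x": 0, "y": 0, "z": -0.04, "rx": 0, "ry": 0, "rz": 0}, {"x": 0, "y": 0, "z": -0.04, "rx": 0, "ry": 0, "rz": 0}]'

```text
clock: 19.58
position: [0.5193, -0.0374, 0.0977]
orientation: [2.592, 1.775, 0.001]
force: [-1.8, 0.1, 7.3]
finger_gap: 0.118
grasp_force: 25.0
```

Emit:
drive_tool --commands '[{"x": 0, "y": 0, "z": 0, "rx": 0, "ry": 0, "rz": 0}, {"x": 0, "y": 0, "z": 0, "rx": 0, "ry": 0, "rz": 0}]'

```text
clock: 19.82
position: [0.5193, -0.0374, 0.0977]
orientation: [2.592, 1.775, 0.001]
force: [-2.0, 0.7, 6.9]
finger_gap: 0.117
grasp_force: 25.0
```

```bash
python3 -c "
from station import *
print(close_job())"
```

```text
the job is handed in; nothing more can be done
None
```

I handed the job in: the pack is flat and home in the bay and let go, and the gripped pen holds the reset button on its hard stop at about 7 N; one early mis-grip beside the pen shifted its block about 6 mm, and the judge returned no verdict.

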